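# Prime the cleaner pump, then lift the bush with the tongs

## Robot

A 6-joint arm with a two-finger parallel gripper is mounted at the origin on the work surface. World frame = base frame: x ahead of the robot, y to its left, z up, the work surface at z = 0. Lengths are in m, angles in rad, forces in N, time in s.
With the tool pointing down it reaches from about 0.275 to 0.775 m from the base axis. Payload 14.6 kg.
Tool frame: the origin (TCP) lies where the fingers leave the gripper's body, on its centre line; the fingertips stand 73 mm ahead of it and the grasp point (between the pads) lies 54 mm ahead of it (arm.tip_reach is the distance from the TCP to the fingertips, in m); z points along the fingers, y is the direction in which the jaws open and shut (so a half turn about z gives the same grasp; the last joint's range is limited). The gripper opens to 85 mm and grips with 20 to 120 N. Pads are 22 mm wide; open, the fingers measure 114 mm over their backs; the gripper's body (76 mm by 85 mm) begins 54 mm behind the grasp point. The pads swing forward as they close: fully open they stand 13 mm farther back than shut.
Start: joints at [0.962, 0.263, -0.048, 1.259, 0, 1.415], TCP at [0.23, 0.472, 0.304] pointing down, gripper open.
Joint ranges: [-2.65, 2.65], [-0.89, 1.7], [-1.18, 1.37], [-2.13, 2.11], [-1.35, 1.29], [-3.14, 3.14]. Speed limits (rad/s): [1.89, 1.89, 2.57, 2.79, 3.14, 3.14].

## Interface

Orientations are given as a unit quaternion [w, x, y, z].
In Python, from station import observe, viewer, arm, nets gives the robot as it stands.
- The arm moves only by the tool jog_arm, never from a script. Its argument "deltas" is a list of rows, each a list of 3 entries, a list of its own where there are three numbers: the shift along the tool's x, y, z in units of 40 mm (1.0 is 40 mm), then the turn, a rotation vector about the tool's x, y, z in units of 8 degrees (1.0 is 8 degrees), then the gripper's target within -1 to 1 (shut at 1, half-way at 0, fully open at -1). In form: [[[tx, ty, tz], [ax, ay, az], claw], ...]. A call has 1 to 20 rows; each row is the pose to reach, as a shift and turn from the pose commanded when the call began, along the tool's axes at that moment; what a row does not reach only later rows make up. A row lasts 1/10 s, in which the tool goes at most 50 mm and 8.59 degrees, less where a joint would pass 70% of its speed; a pose out of reach is approached as far as the arm can. A call with a gripper value outside its range is refused whole. The fingers move at their own pace and stop on an object; "squeeze" is the grip in N (left out, the last holds). Time passes only in rows, so rows that repeat a pose let the fingers close. It gives the time, the measured TCP pose, the force and the opening at its end, in the units of the state.
- observe(): the state, without advancing time (a new reading comes with each control period).
- viewer.read_camera(name): name is "scene" or "top" or "wrist"; returns a dict with "frame" (400x640x3 uint8, red, green, blue), "K" (3x3 intrinsics, pixels), "k1" (the pictures are not rectified: a ray, as slopes to the right and down, at radius r is drawn at 1 + k1 r^2 times it, then the intrinsics apply), "view" (4x4, takes a point from world to camera coordinates); the wrist camera has in their place "tool_from_camera" (4x4, takes a point from camera to tool coordinates, whose origin is the TCP and whose axes are the flange's). Camera axes: x right, y down, z forward; pixel columns grow to the right and rows downward; lengths in m; the calibration is good to about 2 mm. A picture is of the moment at which its call begins: read the wrist's pose just before it. There is no depth.
- arm.job_done(): hands the job in, once; it reports no verdict.
Trained networks look in the newest picture that a camera, given by its name, has taken for a name from the list of things; names that differ only in an ending like _2 or _b are one class to them, and where a whole thing is asked for, a point or a joint stands for the part that bears it (a point fixed in the world has none). Each returns a list of dicts, best first, with "conf" (0 to 1); they miss things now and then, are a little off and sometimes report something else, mostly with a low value. They report only what shows in the picture. A call takes as long as a camera call. They do not tell look-alikes from the thing itself.
- nets.regions_of(query, camera): "region" (400x640 bool, what is visible of it) and "centre" ([row, column] in pixels, amid what is visible of it).
The state is a dict: "clock": time; "qpos": joint angles; "dq": joint speeds; "effort": joint torques, N m; "eef_pos": TCP position; "ee_rot": TCP orientation; "force": force on the tool from outside, world axes, zero at the start; "moment": the same for the moment, N m; "width": opening from 0.0 (shut) to 1.0 (fully open).
Only numpy, scipy, OpenCV 4.12 (cv2) and the standard library are available. Lean on these libraries where they do the work, as an engineer would, in place of code of your own. Each camera call takes 0.05 s, during which the arm holds its last target. There are 200 camera calls.

## Task

Prime the parts-cleaner bottle: push its steel pump head all the way down and let it spring back up. Then pick up the tongs, close their jaws on the metal bush standing on the turntable, without the gripper itself touching the bush, and hold the bush up in the tongs about 15 cm above the board, ready for rinsing; the program finishes while still holding it there. Leave the jar, the mallet and the valve core remover where they are.

Things in the scene. Friction and masses are not known exactly. Their poses are not given: they have to be found in the camera images.
- pump_top (a point): centre of the flat top of the steel pump head, a round cap 36 mm across on the grey cleaner bottle (72 mm across, fixed to the board by a steel foot 100 mm across). The top is 178 mm above the board when up. A spout 9 mm thick sticks out 60 mm to one side (the point's -x), just below the top.
- pump (a joint): how far the pump head is pushed straight down, in m: 0 is up, 0.015 is fully down at a hard stop. The spring takes 3 N at first and about 8 N fully down, and pushes the head back up when released.
- tongs_grip (a point): middle of the two rubber-sleeved grips of the steel tongs, half-way up (13 mm above the underside). x points to the jaws (centre 95 mm along +x), y from grip to grip, z up; the round hinge (24 mm across) lies 95 mm along -x. Each sleeve is 26 mm tall, upright; its outer face is 36 mm long along x between two 4 mm ridges that keep fingers from slipping off lengthwise.
- tongs_jaws (a point): the point midway between the tongs' jaws, half-way up, 95 mm ahead of tongs_grip (same axes). Each jaw is a shallow upright V plate, 26 mm tall and 36 mm long along x, hollow side inwards; the narrowest gap between the open jaws is 50 mm, 38 mm when squeezed to 46 mm over the sleeves.
- bush_center (a point): centre (half-way up) of the loose plain aluminium bush, an upright cylinder 28 mm in diameter and 36 mm tall, about 45 g, standing on the white turntable within 30 mm of its centre. The turntable is a disc 150 mm across whose top is 24 mm above the board; it is fixed to the board and its disc turns stiffly.
- bush: the same bush; origin at the centre of its underside, z up.
- tongs: the loose tongs, flat on the board: 225 mm long, 26 mm tall, 125 g, balanced within 15 mm of the grips; origin on the underside, 13 mm below tongs_grip, same axes. Open, they measure 52 mm over the sleeves' outer faces, 60 mm over the ridges. The two hinged arms are sprung open and close alike, the jaws twice as far as the sleeves.
- jar: bystander: glass jar with a metal screw lid, 76 mm across, 96 mm tall; origin at the centre of its underside.
- mallet: bystander: short hardwood mallet lying on its side, head 50 x 85 x 50 mm, handle 120 mm along its -x; origin under the middle of the head.
- remover: bystander: chrome T-handled valve core remover lying flat, 95 mm long along x, 12 mm tall; origin on its underside near the middle.
- tongs_left (a joint): turn of each arm of the tongs, rad: 0 open, about 0.084 when the jaws touch the bush (36 mm over the sleeves), at most 0.125 (28 mm over the sleeves, nothing between). Squeezing takes about 9 N on each sleeve to begin, 13 N to reach the bush. To carry the tongs open, squeeze to about 46 mm over the sleeves.
Things that resemble listed ones, but are neither listed nor needed, are in the scene too. Of the things that look like the part that bears pump_top, the largest one is meant. Of the things shaped like the bush, the aluminium one is meant.

How it is judged:
On the way, in this order (a step that is already met when the one before it is completed fails the run):
1. the pump head is pushed all the way down (value of joint pump above 0.0115 m), for 0.05 s.
2. the pump head has sprung back up (value of joint pump below 0.003 m), for 0.1 s.
3. the bush is lifted off the turntable between the jaws of the tongs (height (world z) of bush_center above 0.06 m and contact force between tongs and bush above 0.5 N and contact force between the fingers and tongs above 1 N), for 0.2 s.
At the end, for the whole second after the job is handed in: The bush is held still between the jaws of the tongs (its centre within 30 mm of the jaws' middle), its centre more than 110 mm above the board; the tongs are held by the gripper; nothing but the tongs touches the bush; the pump head is up (height (world z) of bush_center above 0.11 m and height (world z) of tongs_grip above 0.07 m and distance between bush_center and tongs_jaws below 0.03 m and contact force between tongs and bush above 0.5 N and contact force between the fingers and tongs above 1 N and contact force between each of the arm, jar and bush below 0.1 N and linear speed of each of bush, tongs below 0.05 m/s and value of joint pump below 0.003 m); the arm keeps its last pose, push and grip.
It fails at once if the gripper or arm touches the bush itself (contact force between the arm and bush above 0.3 N).
It fails at once if the gripper's fingers touch the bush itself (contact force between the fingers and bush above 0.3 N).
It fails at once if the jar is disturbed (distance of jar from where it was at the start of the episode above 0.03 m or angle between jar's own z axis and vertical above 0.5 rad).
It fails at once if the mallet is disturbed (distance of mallet from where it was at the start of the episode above 0.03 m).
It fails at once if the remover is disturbed (distance of remover from where it was at the start of the episode above 0.03 m).
It also fails if it takes over 58 s, if anything falls off the work surface, if the arm or the gripper's body presses on something with over 40 N, if the wrist force passes 120 N, or if a joint passes its speed limit or range.

## Working session

There is one attempt and no reset: what is moved stays moved. The work goes in short steps, Python scripts to look and compute and a tool call to move; the robot and the scene stay as the last step left them, time stands still between calls to the robot, and variables do not carry over. Pictures are saved under pics/ and viewed, about 8 in all and at most 12, crops included, and the job is handed in when it is done.

Besides the shell and the picture viewer there is one more tool, called after "Emit:" by a JSON object that holds its "fn" and its "kwargs". jog_arm: Moves the arm, as the interface text tells. Its arguments: {"type":"object","properties":{"deltas":{"type":"array","items":{"type":"array"}},"squeeze":{"type":"number"}},"required":["deltas"]}

```bash
mkdir -p pics; ls; cat > h.py <<'E'
import numpy as np, cv2
from station import observe, viewer, arm, nets
from scipy.spatial.transform import Rotation as R
def pose():
    s=observe(); q=s["ee_rot"]; T=np.eye(4); T[:3,:3]=R.from_quat([q[1],q[2],q[3],q[0]]).as_matrix(); T[:3,3]=s["eef_pos"]; return s,T
def cam(name):
    s,T=pose(); c=viewer.read_camera(name)
    c["w2c"]=np.array(c["view"]) if "view" in c else np.linalg.inv(T@np.array(c["tool_from_camera"]))
    return c
def ray(c,u,v):
    K=np.array(c["K"]); x=np.array([(u-K[0,2])/K[0,0],(v-K[1,2])/K[1,1]]); y=x.copy()
    for _ in range(30): y=x/(1+c["k1"]*(y@y))
    M=np.linalg.inv(c["w2c"]); return M[:3,3],M[:3,:3]@np.array([*y,1])
def at_z(c,u,v,z):
    o,d=ray(c,u,v); return o+d*(z-o[2])/d[2]
def proj(c,p):
    K=np.array(c["K"]); q=c["w2c"]@np.array([*p,1]); y=q[:2]/q[2]; y=y*(1+c["k1"]*(y@y))
    return np.array([K[0,0]*y[0]+K[0,2],K[1,1]*y[1]+K[1,2]])
def save(c,f,crop=None,s=1):
    im=c["frame"][:,:,::-1]
    if crop: im=im[crop[1]:crop[3],crop[0]:crop[2]]
    cv2.imwrite("pics/"+f,cv2.resize(im,None,fx=s,fy=s,interpolation=cv2.INTER_CUBIC))
E
python3 - <<'E'
from h import *
Z=dict(pump_top=.178,tongs_grip=.013,tongs=.013,tongs_jaws=.013,bush=.042,jar=.05,mallet=.025,remover=.006)
s,T=pose(); print(s["clock"],np.round(T,3).tolist(),s["force"])
ims=[]
for n in ["top","scene"]:
    c=cam(n); ims.append(c["frame"])
    print(n,np.linalg.inv(c["w2c"])[:3,3].round(3))
    for q,z in Z.items():
        for r in nets.regions_of(q,n)[:4]:
            v,u=r["centre"]; print(q,round(r["conf"],2),"uv",round(u),round(v),"area",r["region"].sum(),at_z(c,u,v,z)[:2].round(3))
cv2.imwrite("pics/a.png",ims[0][:,:,::-1]);cv2.imwrite("pics/b.png",ims[1][:,:,::-1])
E
```

```text
pics
0.0 [[-0.899, 0.438, -0.001, 0.23], [0.438, 0.899, -0.001, 0.472], [0.0, -0.001, -1.0, 0.303], [0.0, 0.0, 0.0, 1.0]] [0.46621144 0.25102233 0.43512876]
top [0.473 0.018 1.125]
pump_top 0.61 uv 441 243 area 220 [ 0.438 -0.286]
pump_top 0.42 uv 432 294 area 115 [ 0.32  -0.261]
tongs_grip 0.82 uv 195 252 area 608 [0.417 0.346]
tongs 0.56 uv 196 254 area 565 [0.411 0.344]
tongs_jaws 0.74 uv 195 245 area 399 [0.436 0.347]
bush 0.62 uv 364 174 area 95 [ 0.624 -0.121]
bush 0.56 uv 316 180 area 88 [0.608 0.009]
jar 0.83 uv 229 148 area 787 [0.698 0.244]
mallet 0.9 uv 402 145 area 975 [ 0.708 -0.234]
remover 0.63 uv 315 116 area 169 [0.799 0.01 ]
scene [ 0.896 -0.552  0.917]
pump_top 0.73 uv 253 320 area 209 [ 0.605 -0.319]
pump_top 0.68 uv 201 266 area 411 [ 0.456 -0.291]
pump_top 0.46 uv 162 247 area 155 [ 0.364 -0.3  ]
pump_top 0.42 uv 353 140 area 863 [0.507 0.172]
tongs_grip 0.86 uv 353 140 area 993 [0.422 0.331]
tongs 0.95 uv 357 141 area 948 [0.435 0.335]
tongs_jaws 0.9 uv 355 138 area 831 [0.421 0.343]
bush 0.5 uv 350 237 area 180 [0.605 0.014]
jar 0.9 uv 430 190 area 1257 [0.699 0.246]
mallet 0.76 uv 323 361 area 2010 [ 0.715 -0.261]
remover 0.63 uv 417 290 area 309 [ 0.795 -0.003]
remover 0.44 uv 432 193 area 1233 [0.697 0.282]
```

View pics/a.png

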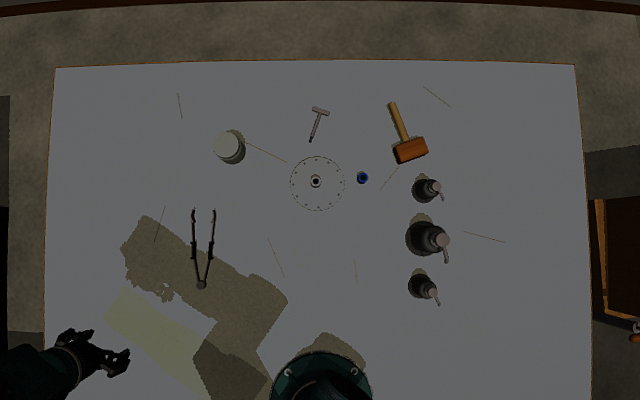

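View pics/b.png

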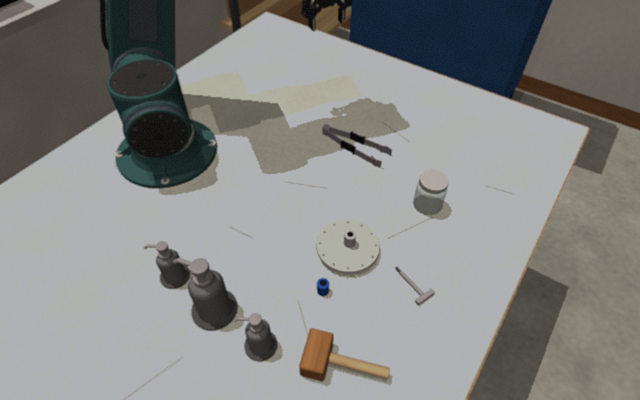

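The top view shows three pump bottles at (427,188), (440,240) and (430,290); the largest is the middle one (scene 201,266). There are two bushes: grey at (316,181) on the turntable, which is the aluminium one, and a blue look-alike at (362,178). The tongs have their hinge at (201,285) and jaws at (203,212). Next is a close crop to check these.

```bash
python3 - <<'E'
from h import *
a=cv2.imread("pics/a.png");b=cv2.imread("pics/b.png")
def cr(im,x,y,w,h,s): 
    r=cv2.resize(im[y:y+h,x:x+w],None,fx=s,fy=s,interpolation=cv2.INTER_CUBIC); return np.clip(r.astype(float)*1.6,0,255).astype(np.uint8)
t1=cr(a,400,210,60,60,5); t2=cr(b,170,240,60,60,5)
t3=cr(a,170,200,60,100,3); t3=cv2.copyMakeBorder(t3,0,0,0,120,0,value=(0,0,0)); t4=cr(a,286,150,60,60,5)
cv2.imwrite("pics/c.png",np.vstack([np.hstack([t1,t2]),np.hstack([t3,t4])]))
for n in ["top","scene"]:
    c=cam(n)
    for r in nets.regions_of("pump_top",n): print(n,r["conf"],r["centre"],np.argwhere(r["region"]).min(0),np.argwhere(r["region"]).max(0))
E
```

```text
top 0.67 [188.5, 439.2] [182 431] [198 442]
top 0.58 [243.8, 443.5] [233 435] [263 449]
top 0.39 [295.9, 432.5] [288 427] [305 440]
scene 0.67 [249.9, 161.1] [241 145] [252 168]
scene 0.64 [319.4, 250.2] [313 235] [326 261]
scene 0.63 [265.8, 196.9] [258 174] [278 209]
scene 0.32 [140.4, 364.3] [128 332] [154 391]
```

View pics/c.png

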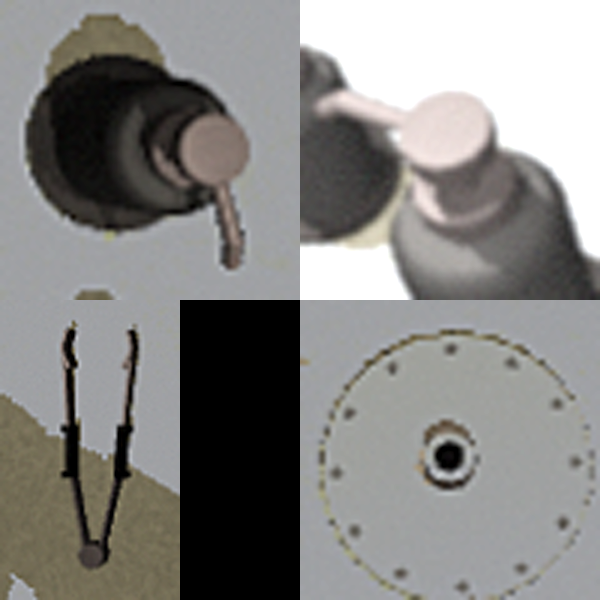

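```bash
cat >> h.py <<'E'
def plan(pt,yaw_y=None,tool_tip=None):
    """delta row for TCP target pt (world) and tool y heading (deg) from current pose, tool down"""
    s,T=pose(); d=T[:3,:3].T@(np.array(pt)-T[:3,3])/.04
    a=np.zeros(3)
    if yaw_y is not None:
        c=np.radians(yaw_y); y=np.array([np.cos(c),np.sin(c),0]); 
        if y@T[:3,1]<0: y=-y
        z=np.array([0,0,-1.]); M=np.column_stack([np.cross(y,z),y,z]); a=R.from_matrix(T[:3,:3].T@M).as_rotvec(degrees=True)/8
    return d.round(3),a.round(3)
E
python3 - <<'E'
from h import *
t=cam("top");s=cam("scene")
print("pump",at_z(t,442.8,239.8,.178),at_z(s,199.6,265.6,.178), "spout",at_z(t,446.4,262.4,.172))
for n,u,v,z in [("jaws",203.7,215,.026),("hinge",200.7,284.3,.026),("slv",202,250.3,.026),("slL",193.3,250.3,.026),("slR",210.7,250.3,.026),("bush",315.6,181,.06)]: print(n,at_z(t,u,v,z).round(4))
print(arm.tip_reach, nets and pose()[0]["width"])
p=(at_z(t,442.8,239.8,.178)+at_z(s,199.6,265.6,.178))/2
print(plan([p[0],p[1],.303]))
print(plan([0.42,0.335,.303],90))
E
```

```text
pump [ 0.44610928 -0.28992549  0.178     ] [ 0.45240101 -0.2904533   0.178     ] spout [ 0.39193689 -0.29911213  0.172     ]
jaws [0.5178 0.3185 0.026 ]
hinge [0.3291 0.326  0.026 ]
slv [0.4214 0.3225 0.026 ]
slL [0.4215 0.3467 0.026 ]
slR [0.4212 0.2985 0.026 ]
bush [0.6042 0.0101 0.06  ]
0.0726 0.9985109043990459
(array([-13.275, -14.722,   0.022]), array([0., 0., 0.]))
(array([-5.766, -0.995,  0.022]), array([ 0.  , -0.  , -3.25]))
```

Emit:
{"fn": "jog_arm", "kwargs": {"deltas": [[[-13.275,-14.722,0],[0,0,0],1],[[-13.275,-14.722,0],[0,0,0],1],[[-13.275,-14.722,0],[0,0,0],1],[[-13.275,-14.722,0],[0,0,0],1],[[-13.275,-14.722,0],[0,0,0],1],[[-13.275,-14.722,0],[0,0,0],1],[[-13.275,-14.722,0],[0,0,0],1],[[-13.275,-14.722,0],[0,0,0],1],[[-13.275,-14.722,0],[0,0,0],1],[[-13.275,-14.722,0],[0,0,0],1],[[-13.275,-14.722,0],[0,0,0],1],[[-13.275,-14.722,0],[0,0,0],1],[[-13.275,-14.722,0],[0,0,0],1],[[-13.275,-14.722,0],[0,0,0],1],[[-13.275,-14.722,0],[0,0,0],1],[[-13.275,-14.722,0],[0,0,0],1],[[-13.275,-14.722,0],[0,0,0],1],[[-13.275,-14.722,0],[0,0,0],1],[[-13.275,-14.722,0],[0,0,0],1],[[-13.275,-14.722,0],[0,0,0],1]], "squeeze": 40}}

```text
clock: 3.2
eef_pos: [0.4491, -0.289, 0.3042]
ee_rot: [0.0, 0.224, 0.974, 0.0]
force: [0.5, 0.5, 0.3]
width: 0.003
```

```bash
python3 - <<'E'
from h import *
c=cam("wrist"); save(c,"d.png"); print(np.array(c["tool_from_camera"]).round(3).tolist())
print(proj(c,[.4491,-.289,.178]))
for r in nets.regions_of("pump_top","wrist"):
    v,u=r["centre"]; print(r["conf"],u,v,r["region"].sum(),at_z(c,u,v,.178))
E
```

```text
[[-0.001, -0.946, -0.324, 0.084], [1.0, -0.001, 0.001, -0.001], [-0.001, -0.324, 0.946, -0.069], [0.0, 0.0, 0.0, 1.0]]
[315.19794934 221.9576055 ]
0.74 240.8 28.6 1470 [ 0.32567162 -0.27513041  0.178     ]
0.66 302.6 210.5 2804 [ 0.43787575 -0.29295753  0.178     ]
```

View pics/d.png

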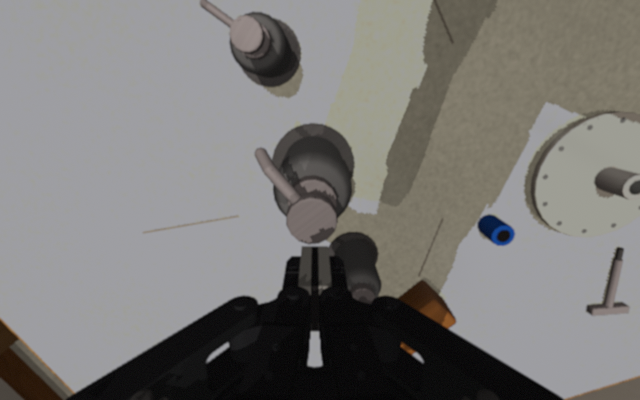

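The wrist view shows the big pump's cap at (313,220). My estimate projects to (315,222), so the tool is aligned. Next I press down.

Emit:
{"fn": "jog_arm", "kwargs": {"deltas": [[[0,0,1.0],[0,0,0],1],[[0,0,1.1],[0,0,0],1],[[0,0,1.2],[0,0,0],1],[[0,0,1.3],[0,0,0],1],[[0,0,1.4],[0,0,0],1],[[0,0,1.5],[0,0,0],1],[[0,0,1.6],[0,0,0],1],[[0,0,1.65],[0,0,0],1],[[0,0,1.7],[0,0,0],1],[[0,0,1.7],[0,0,0],1],[[0,0,1.7],[0,0,0],1]]}}

```text
clock: 4.4
eef_pos: [0.4496, -0.2904, 0.2364]
ee_rot: [0.001, 0.225, 0.974, -0.0]
force: [1.3, 0.8, 7.3]
width: -0.0
```

Emit:
{"fn": "jog_arm", "kwargs": {"deltas": [[[0,0,0.03],[0,0,0],1],[[0,0,0.05],[0,0,0],1],[[0,0,0.05],[0,0,0],1]]}}

```text
clock: 4.7
eef_pos: [0.4496, -0.2904, 0.2355]
ee_rot: [0.001, 0.225, 0.974, -0.001]
force: [-2.9, 4.6, 21.8]
width: -0.002
```

Emit:
{"fn": "jog_arm", "kwargs": {"deltas": [[[0,0,-0.4],[0,0,0],1],[[0,0,-1.2],[0,0,0],1],[[0,0,-2.2],[0,0,0],1],[[0,0,-2.2],[0,0,0],-1],[[0,0,-2.2],[0,0,0],-1]]}}

```text
clock: 5.2
eef_pos: [0.4495, -0.2904, 0.3223]
ee_rot: [0.001, 0.225, 0.974, -0.0]
force: [-1.0, -0.1, -0.6]
width: 0.333
```

```bash
python3 - <<'E'
from h import *
print(pose()[0]["force"],plan([.4214,.3225,.26],87.7))
E
```

```text
[-0.9903153  -0.08667186 -0.58032802] (array([ 7.35 , 13.465,  1.541]), array([-0.005,  0.009, -2.963]))
```

Emit:
{"fn": "jog_arm", "kwargs": {"deltas": [[[7.35,13.465,1.5],[0,0,-2.963],-1],[[7.35,13.465,1.5],[0,0,-2.963],-1],[[7.35,13.465,1.5],[0,0,-2.963],-1],[[7.35,13.465,1.5],[0,0,-2.963],-1],[[7.35,13.465,1.5],[0,0,-2.963],-1],[[7.35,13.465,1.5],[0,0,-2.963],-1],[[7.35,13.465,1.5],[0,0,-2.963],-1],[[7.35,13.465,1.5],[0,0,-2.963],-1],[[7.35,13.465,1.5],[0,0,-2.963],-1],[[7.35,13.465,1.5],[0,0,-2.963],-1],[[7.35,13.465,1.5],[0,0,-2.963],-1],[[7.35,13.465,1.5],[0,0,-2.963],-1],[[7.35,13.465,1.5],[0,0,-2.963],-1],[[7.35,13.465,1.5],[0,0,-2.963],-1],[[7.35,13.465,1.5],[0,0,-2.963],-1],[[7.35,13.465,1.5],[0,0,-2.963],-1],[[7.35,13.465,1.5],[0,0,-2.963],-1],[[7.35,13.465,1.5],[0,0,-2.963],-1]]}}

```text
clock: 7.0
eef_pos: [0.4214, 0.3219, 0.2621]
ee_rot: [0.0, 0.021, 1.0, 0.0]
force: [-0.7, 0.2, -0.6]
width: 1.002
```

```bash
python3 - <<'E'
from h import *
c=cam("wrist"); save(c,"e.png",s=1.25); print(pose()[1].round(3).tolist())
for p in [[.4214,.3225,.026],[.4215,.3485,.026],[.4215,.2965,.026],[.3264,.3263,.026],[.5163,.3187,.026]]: print(proj(c,p)*1.25)
E
```

```text
[[-0.999, 0.041, 0.0, 0.421], [0.041, 0.999, 0.0, 0.322], [-0.0, 0.0, -1.0, 0.262], [0.0, 0.0, 0.0, 1.0]]
[394.00698316 223.92221568]
[426.04909583 222.73236794]
[362.04274191 225.34472246]
[393.85064458  98.39992021]
[394.13191951 326.93483831]
```

View pics/e.png

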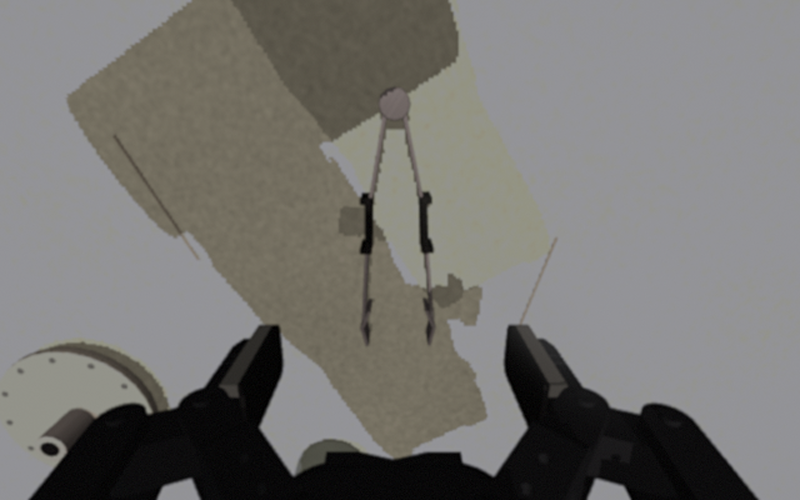

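```bash
python3 - <<'E'
from h import *
c=cam("wrist")
P=[at_z(c,u/1.25,v/1.25,.026) for u,v in [(394.5,103),(396.3,223),(398,324)]]
print(np.array(P).round(4)); d=P[2]-P[0]; yaw=np.degrees(np.arctan2(d[1],d[0])); print(yaw,np.linalg.norm(d))
u=d/np.linalg.norm(d); g=(P[1]+P[0]+.095*u+P[2]-.095*u)/3; print(g, plan([g[0],g[1],.21],yaw+90), plan([g[0],g[1],.078],yaw+90))
E
```

```text
[[0.3295 0.3268 0.026 ]
 [0.4207 0.3246 0.026 ]
 [0.5134 0.3225 0.026 ]]
-1.3520088145204336 0.18396378183671463
[0.42121033 0.32460688 0.026     ] (array([0.005, 0.058, 1.302]), array([ 0.001,  0.002, -0.124])) (array([0.006, 0.058, 4.602]), array([ 0.001,  0.002, -0.124]))
```

Emit:
{"fn": "jog_arm", "kwargs": {"deltas": [[[0.006,0.058,1.0],[0,0,-0.124],-1],[[0.006,0.058,2.0],[0,0,-0.124],-1],[[0.006,0.058,3.0],[0,0,-0.124],-1],[[0.006,0.058,3.5],[0,0,-0.124],-1],[[0.006,0.058,4.0],[0,0,-0.124],-1],[[0.006,0.058,4.3],[0,0,-0.124],-1],[[0.006,0.058,4.6],[0,0,-0.124],-1],[[0.006,0.058,4.75],[0,0,-0.124],-1],[[0.006,0.058,4.75],[0,0,-0.124],-1]]}}

```text
clock: 8.0
eef_pos: [0.4208, 0.3248, 0.0714]
ee_rot: [-0.0, 0.011, 1.0, -0.0]
force: [-0.4, -0.2, 0.4]
width: 1.002
```

Emit:
{"fn": "jog_arm", "kwargs": {"deltas": [[[0,0,0],[0,0,0],-0.08],[[0,0,0],[0,0,0],-0.08],[[0,0,0],[0,0,0],-0.08],[[0,0,0],[0,0,0],-0.08],[[0,0,0],[0,0,0],-0.08],[[0,0,0],[0,0,0],-0.08],[[0,0,0],[0,0,0],-0.08],[[0,0,0],[0,0,0],-0.08]], "squeeze": 40}}

```text
clock: 8.8
eef_pos: [0.4218, 0.3253, 0.0735]
ee_rot: [0.001, 0.011, 1.0, 0.0]
force: [-2.2, -3.8, 19.2]
width: 0.543
```

```bash
python3 - <<'E'
from h import *
c=cam("wrist"); save(c,"f.png",(160,60,480,330),2.4); print(pose()[0]["width"])
E
```

```text
0.5430315062949067
```

View pics/f.png

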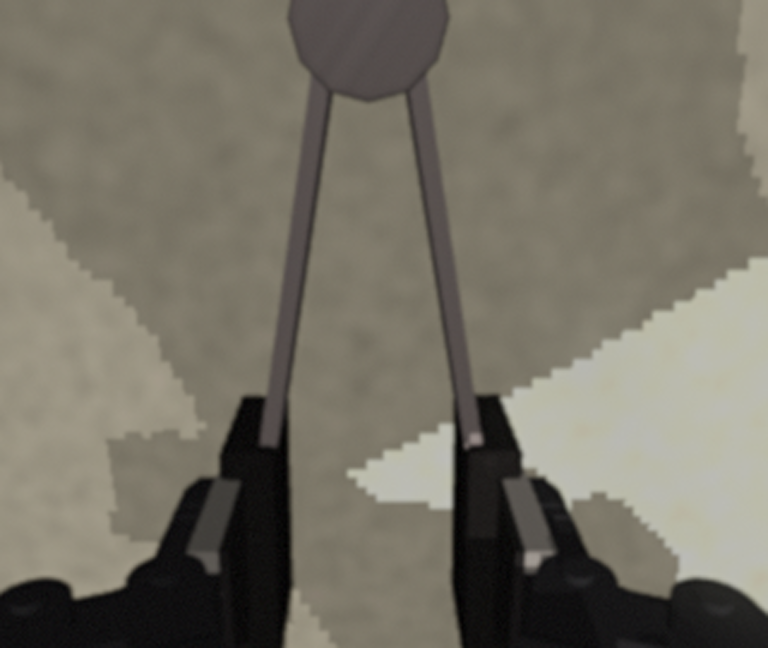

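The grip holds the sleeves between the ridges, and the fingertips are just on the board. Next I lift.

Emit:
{"fn": "jog_arm", "kwargs": {"deltas": [[[0,0,-0.1],[0,0,0],-0.08],[[0,0,-0.4],[0,0,0],-0.08],[[0,0,-1.0],[0,0,0],-0.08],[[0,0,-2.0],[0,0,0],-0.08],[[0,0,-3.0],[0,0,0],-0.08],[[0,0,-3.0],[0,0,0],-0.08],[[0,0,-3.0],[0,0,0],-0.08]]}}

```text
clock: 9.55
eef_pos: [0.4212, 0.3252, 0.1924]
ee_rot: [0.001, 0.011, 1.0, 0.0]
force: [0.4, -0.1, -1.6]
width: 0.538
```

```bash
python3 - <<'E'
from h import *
print(pose()[0]["force"])
c=cam("wrist"); a=c["frame"][60:330,160:480]
b=cam("scene"); r=nets.regions_of("tongs","scene"); print([(x["conf"],x["centre"]) for x in r])
print(proj(b,[.42,.325,.13]))
b=b["frame"][40:240,300:537]
cv2.imwrite("pics/g.png",np.hstack([cv2.resize(a,(400,337)),cv2.resize(b,(400,337))])[:,:,::-1])
E
```

```text
[ 0.39306854 -0.06759267 -1.60734199]
[(0.87, [111.4, 363.5])]
[353.61881796 109.09869924]
```

View pics/g.png

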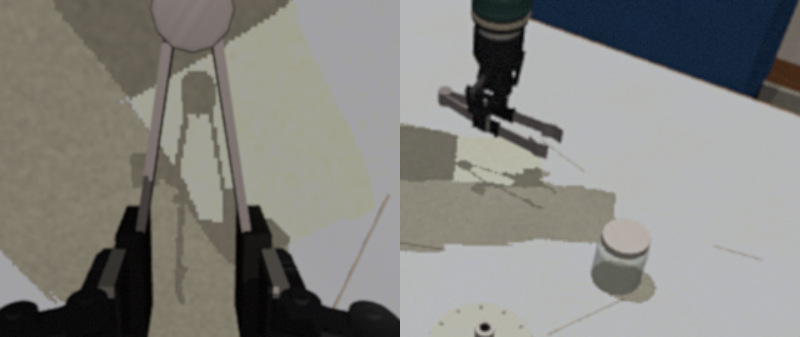

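The tongs hang level in the grip. Next I cross-check the bush position from the other views.

```bash
python3 - <<'E'
from h import *
s=cam("scene"); rs=nets.regions_of("bush","scene"); 
for r in rs: print("scene",r["conf"],r["centre"],at_z(s,r["centre"][1],r["centre"][0],.042)[:2])
im=s["frame"][215:260,325:375]; A=cv2.resize(im,(400,360),interpolation=cv2.INTER_CUBIC)
t=cam("top"); 
for r in nets.regions_of("bush","top"): print("top",r["conf"],r["centre"],at_z(t,r["centre"][1],r["centre"][0],.05)[:2])
B=cv2.resize(t["frame"][160:205,290:340],(400,360),interpolation=cv2.INTER_CUBIC)
for c,(x,y) in ((A,(325,215)),(B,(290,160))):
    k=s if x==325 else t
    for z,col in((.06,(255,0,0)),(.024,(0,200,0))):
        a=[ (proj(k,[.6042+.014*np.cos(q),.0101+.014*np.sin(q),z])-[x,y]+.5)*8 for q in np.linspace(0,6.283,40)]
        cv2.polylines(c,[np.int32(a)],True,col,1)
cv2.imwrite("pics/h.png",np.clip(np.hstack([A,B])[:,:,::-1]*1.3,0,255).astype(np.uint8))
for (x,y,z),q,uv in [((.4491,-.289,.3042),(0,.224,.974,0),(634,184)),((.4214,.3219,.2621),(0,.021,1,0),(40,359))]:
    T=np.eye(4);T[:3,:3]=R.from_quat([q[1],q[2],q[3],q[0]]).as_matrix();T[:3,3]=x,y,z
    c=cam("wrist"); c["w2c"]=np.linalg.inv(T@np.array(c["tool_from_camera"])); print("wrist",at_z(c,*uv,.06))
c=cam("wrist"); S,T=pose(); h=at_z(c,313.8,67,.132); print("hinge in tool",T[:3,:3].T@(h-T[:3,3]))
yaw=-1.35; u=np.array([np.cos(np.radians(yaw)),np.sin(np.radians(yaw))]); g=np.array([.6042,.0101])-.095*u
print(plan([*g,.1925],yaw+90))
E
```

```text
scene 0.65 [236.6, 350.1] [0.60604247 0.01474605]
scene 0.56 [288.4, 322.6] [ 0.62913408 -0.13554802]
top 0.54 [179.9, 317.3] [0.60833058 0.00545519]
top 0.39 [172.7, 363.8] [ 0.62671655 -0.120633  ]
wrist [0.6012101  0.00635873 0.06      ]
wrist [0.60511044 0.00975292 0.06      ]
hinge in tool [ 0.09297115 -0.00058932  0.05964204]
(array([-2.385, -7.766, -0.022]), array([-0.002, -0.003,  0.006]))
```

View pics/h.png

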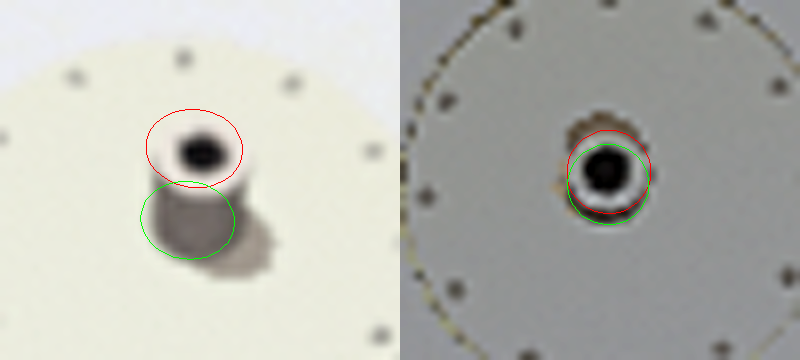

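Emit:
{"fn": "jog_arm", "kwargs": {"deltas": [[[-0.12,-0.4,0],[0,0,0],-0.08],[[-0.36,-1.2,0],[0,0,0],-0.08],[[-0.66,-2.2,0],[0,0,0],-0.08],[[-0.96,-3.2,0],[0,0,0],-0.08],[[-1.26,-4.2,0],[0,0,0],-0.08],[[-1.56,-5.2,0],[0,0,0],-0.08],[[-1.86,-6.2,0],[0,0,0],-0.08],[[-2.13,-7.0,0],[0,0,0],-0.08],[[-2.3,-7.5,0],[0,0,0],-0.08],[[-2.405,-7.756,0],[0,0,0],-0.08],[[-2.405,-7.756,0],[0,0,0],-0.08],[[-2.405,-7.756,0],[0,0,0],-0.08]]}}

```text
clock: 11.25
eef_pos: [0.5098, 0.0135, 0.1918]
ee_rot: [-0.0, 0.011, 1.0, 0.0]
force: [0.1, 0.2, -1.7]
width: 0.543
```

```bash
python3 - <<'E'
from h import *
S,T=pose(); print(T[:3,3],S["force"],S["width"]); t=cam("top"); s=cam("scene"); w=cam("wrist")
B=cv2.resize(t["frame"][150:240,275:355],(400,450),interpolation=cv2.INTER_CUBIC)
A=cv2.resize(s["frame"][180:280,305:385],(360,450),interpolation=cv2.INTER_CUBIC)
cv2.imwrite("pics/i.png",np.clip(np.hstack([A,B])[:,:,::-1]*1.3,0,255).astype(np.uint8))
print(plan([.510,.0127,.1025]))
E
```

```text
[0.50979227 0.01346208 0.19176739] [ 0.10966684  0.16514577 -1.6611858 ] 0.5431076954635646
(array([-0.006, -0.027,  2.235]), array([0., 0., 0.]))
```

View pics/i.png

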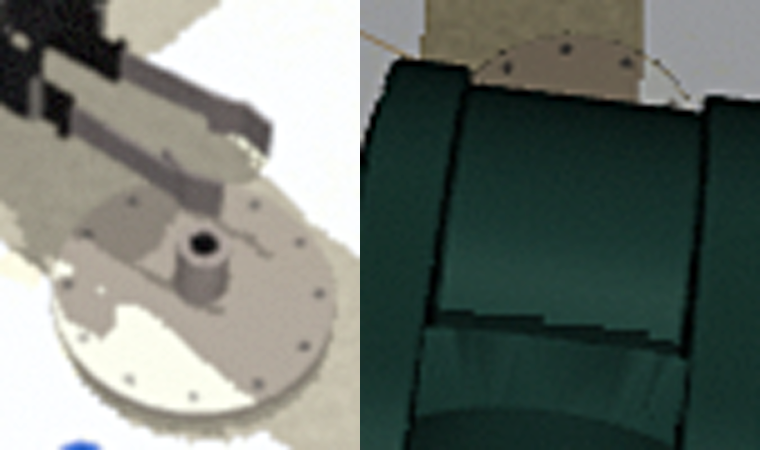

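Emit:
{"fn": "jog_arm", "kwargs": {"deltas": [[[-0.006,-0.02,0.4],[0,0,0],-0.08],[[-0.006,-0.02,0.9],[0,0,0],-0.08],[[-0.006,-0.02,1.2],[0,0,0],-0.08],[[-0.006,-0.02,1.2],[0,0,0],-0.08]]}}

```text
clock: 11.8
eef_pos: [0.5094, 0.0127, 0.1427]
ee_rot: [-0.001, 0.011, 1.0, 0.0]
force: [0.2, 0.3, -1.0]
width: 0.545
```

```bash
python3 - <<'E'
from h import *
S,T=pose(); print(T[:3,3],S["force"],S["width"]); s=cam("scene")
x,y=315,195
A=cv2.resize(s["frame"][y:y+70,x:x+75],(750,700),interpolation=cv2.INTER_CUBIC); A=np.clip(A*1.2,0,255).astype(np.uint8)
zb=T[2,3]-.0735; 
def pl(P,col): cv2.polylines(A,[np.int32([(proj(s,p)-[x,y]+.5)*10 for p in P])],False,col,1)
o=np.array([T[0,3],T[1,3]]); a=np.radians(-1.35); u=np.array([np.cos(a),np.sin(a)]); n=np.array([-u[1],u[0]])
for sg in(-1,1):
  for z in (zb,zb+.026): pl([[*(o+u*d+n*sg*.019),z] for d in(.077,.113)],(255,0,0))
cv2.imwrite("pics/j.png",cv2.resize(A[:,:,::-1],(640,600)))
E
```

```text
[0.50938814 0.01273326 0.14269762] [ 0.16512523  0.30328158 -0.98434537] 0.5445336925369831
```

View pics/j.png

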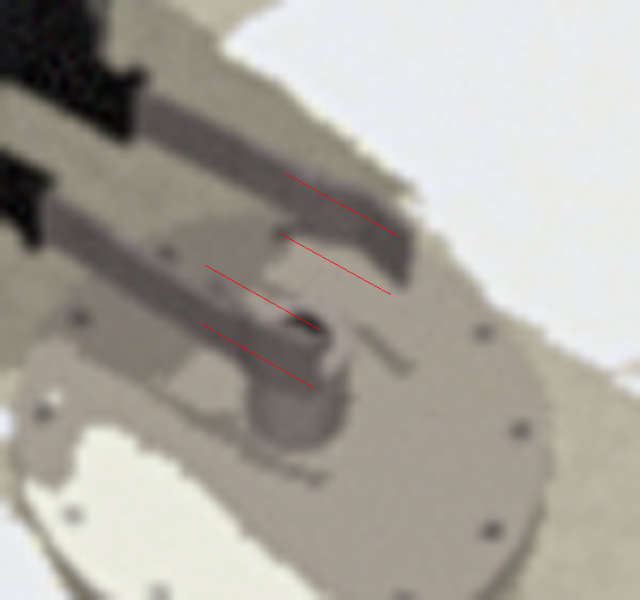

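Allowing for the 2–3 mm scene-camera offset that the bush also shows, the jaws are centred over the bush. Next I lower around it.

Emit:
{"fn": "jog_arm", "kwargs": {"deltas": [[[0,0,0.2],[0,0,0],-0.08],[[0,0,0.4],[0,0,0],-0.08],[[0,0,0.55],[0,0,0],-0.08],[[0,0,0.7],[0,0,0],-0.08],[[0,0,0.85],[0,0,0],-0.08],[[0,0,0.98],[0,0,0],-0.08],[[0,0,0.98],[0,0,0],-0.08]]}}

```text
clock: 12.55
eef_pos: [0.51, 0.012, 0.104]
ee_rot: [-0.0, 0.011, 1.0, 0.0]
force: [-0.5, -0.4, -1.7]
width: 0.537
```

Emit:
{"fn": "jog_arm", "kwargs": {"deltas": [[[0,0,0],[0,0,0],0.1],[[0,0,0],[0,0,0],0.2],[[0,0,0],[0,0,0],0.35],[[0,0,0],[0,0,0],0.35],[[0,0,0],[0,0,0],0.35],[[0,0,0],[0,0,0],0.35],[[0,0,0],[0,0,0],0.35]], "squeeze": 40}}

```text
clock: 13.25
eef_pos: [0.5104, 0.012, 0.1047]
ee_rot: [0.0, 0.011, 1.0, 0.0]
force: [-0.1, 0.9, -0.3]
width: 0.416
```

The grip stopped at 35.4 mm, so the jaws are on the bush. Next I lift.

Emit:
{"fn": "jog_arm", "kwargs": {"deltas": [[[0,0,-0.1],[0,0,0],0.35],[[0,0,-0.3],[0,0,0],0.35],[[0,0,-0.6],[0,0,0],0.35],[[0,0,-0.9],[0,0,0],0.35],[[0,0,-1.2],[0,0,0],0.35],[[0,0,-1.5],[0,0,0],0.35],[[0,0,-1.8],[0,0,0],0.35],[[0,0,-2.1],[0,0,0],0.35],[[0,0,-2.4],[0,0,0],0.35],[[0,0,-2.6],[0,0,0],0.35],[[0,0,-2.7],[0,0,0],0.35],[[0,0,-2.7],[0,0,0],0.35],[[0,0,-2.7],[0,0,0],0.35],[[0,0,-2.7],[0,0,0],0.35],[[0,0,-2.7],[0,0,0],0.35]]}}

```text
clock: 14.75
eef_pos: [0.5101, 0.012, 0.2123]
ee_rot: [-0.0, 0.011, 1.0, 0.0]
force: [0.1, 0.2, -2.1]
width: 0.42
```

```bash
python3 - <<'E'
from h import *
S,T=pose(); print(T[:3,3],S["force"],S["width"]); s=cam("scene")
print(proj(s,[T[0,3]+.095,T[1,3],.15]))
for r in nets.regions_of("bush","scene"): print(r["conf"],r["centre"])
x,y=140,140
cv2.imwrite("pics/k.png",cv2.resize(s["frame"][y:y+190,x:x+260,::-1],(780,570),interpolation=cv2.INTER_CUBIC))
E
```

```text
[0.5101488  0.01196808 0.21230923] [ 0.10778264  0.20478075 -2.12151575] 0.42011830310555437
[351.95382291 208.01299592]
0.51 [287.3, 320.5]
```

View pics/k.png

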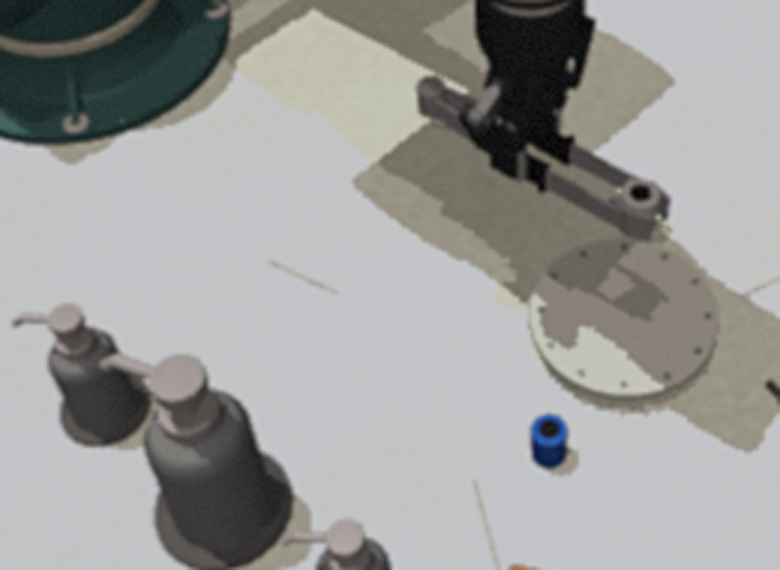

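The picture shows the bush held between the jaws at crop (640,193), well above the empty turntable. The pump head is up. I'm handing in.

```bash
python3 - <<'E'
from h import *
print(arm.job_done())
E
```

```text
the job is handed in; nothing more can be done
None
```

The job is handed in at about 15 s on the clock. The arm is holding the bush in the tongs, with the jaws about 15 cm above the board. No verdict was reported.

- **Pump:** I pressed the head of the largest bottle with shut fingers until it hit the hard stop (wrist force 22 N). I then released it, and the last picture shows it up.
- **Tongs and bush:** I gripped the tongs by the sleeves, lowered the open jaws around the aluminium bush and squeezed. The fingers stopped at about 35.5 mm, where 36 mm was expected.
- **Last checks:**
  - The scene picture shows the bush between the jaws with the turntable empty below it.
  - The gripper is clear of the bush.
  - The wrist force is steady at about 2 N.
- **Disagreements:**
  - The scene camera was about 2–6 mm off the other views for the cap and the bush. The wrist view settled the cap. The bush and jaws showed the same offset, so their alignment held.
  - The fingertips pressed the board with about 19 N while gripping the tongs.
  - In the final picture the bush detector reported only the blue look-alike, so that check rests on the image itself.
- **Not checked at the end:** I kept clear of the jar, mallet and remover throughout but did not re-measure their positions.

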